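# Count to the third gap and push the press platen home

## Robot

A 6-joint arm with a two-finger parallel gripper is mounted at the origin on the work surface. World frame = base frame: x ahead of the robot, y to its left, z up, the work surface at z = 0. Lengths are in m, angles in rad, forces in N, time in s.
With the tool pointing down it reaches from about 0.375 to 0.825 m from the base axis. Payload 5.5 kg.
Tool frame: the origin (TCP) lies at the very end of the fingers, on their centre line; the grasp point (between the pads) lies 19 mm behind it; x points along the fingers, z is the direction in which the jaws open and shut, and the axes are right-handed (so a half turn about x gives the same grasp; the last joint's range is limited). The gripper opens to 85 mm and grips with 20 to 120 N. Pads are 22 mm wide; open, the fingers measure 114 mm over their backs; the gripper's body (76 mm by 85 mm) begins 54 mm behind the grasp point. The pads swing forward as they close: fully open they stand 13 mm farther back than shut.
Start: joints at [-1.202, 0.314, -0.047, 1.21, 0, 1.571], TCP at [0.216, -0.56, 0.231] pointing down, gripper open.
Joint ranges: [-2.67, 2.67], [-0.69, 1.73], [-1.03, 1.25], [-2.08, 2.16], [-1.42, 1.45], [-3.14, 3.14]. Speed limits (rad/s): [2.39, 2.39, 3.01, 3.14, 3.14, 3.14].

## Interface

Orientations are given as a unit quaternion [x, y, z, w].
In Python, from bench import r gives the robot as it stands. The module is installed in compiled form; this text tells all that it offers.
- The arm moves only by the tool carry_out, never from a script. Its argument "motion" is a list of rows, each a list of 3 entries, a list of its own where there are three numbers: the opening in per cent of the stroke, from 0 (shut) to 100 (fully open), then the shift along the world's x, y, z in cm, then the turn, a rotation vector about the world's x, y, z in rad. In form: [[fingers, [x, y, z], [wx, wy, wz]], ...]. A call has 1 to 20 rows; each row shifts and turns the pose as measured when the row begins; what a row does not reach is not made up. A row lasts 1/10 s, in which the tool goes at most 50 mm and 8.59 degrees, less where a joint would pass 70% of its speed; a pose out of reach is approached as far as the arm can. A call is refused whole if a number of a shift passes 5 or a number of a turn 0.15, either way. A call with a gripper value outside its range is refused whole. The fingers move at their own pace and stop on an object; the grip force is fixed at half the most. Time passes only in rows, so rows that do not move let the fingers close. It gives the time, the measured TCP pose, the force and the opening at its end, in the units of the state.
- r.sense(): the state, without advancing time (a new reading comes with each control period).
- r.read_camera(name): name is "scene" or "top" or "wrist"; returns the picture (420x560x3 uint8, blue, green, red); there is no depth.
- r.get_calibration(name): a dict with "mtx" (3x3 intrinsics, pixels), "distortion" ([k1, k2, p1, p2, k3] as OpenCV has them; the pictures are not rectified), "extrinsics" (4x4, takes a point from camera to world coordinates). Camera axes: x right, y up, looking along -z (the intrinsics and any distortion apply to the point x, -y, -z); pixel columns grow to the right and rows downward; lengths in m; the calibration is good to about 2 mm. A picture is of the moment at which its call begins: read the wrist's pose just before it. get_calibration takes no time and is no camera call; for the wrist camera it gives the pose at the moment of the call.
- r.finish_job(): hands the job in, once; it reports no verdict.
The state is a dict: "time": time; "joint_positions": joint angles; "joint_velocities": joint speeds; "effort": joint torques, N m; "eef_pos": TCP position; "tool_rot": TCP orientation; "ft_force": force on the tool from outside, world axes, zero at the start; "wrist_torque": the same for the moment, N m; "gripper_width": finger opening in m.
Only numpy, scipy, OpenCV 4.12 (cv2) and the standard library are available. Lean on these libraries where they do the work, as an engineer would, in place of code of your own. Each camera call takes 0.05 s, during which the arm holds its last target.

## Task

The white-padded press platen on the bench belongs in the third gap of the rack, counted from the yellow end (count every gap, filled or empty). First run a fingertip along the front rail, touching it, from over the first gap at the yellow end past the second to the third; then push the platen along the bench into that third gap until it is fully home against the back stop. Slide it flat, never lift or tip it, leave the stored platens, the pedal and the tin where they are, and finish clear of everything.

Things in the scene. Friction and masses are not known exactly. Their poses are not given: they have to be found in the camera images.
- rack: Fixed sheet-steel rack with 6 gaps side by side along its y, centres at y = +195, +117, +39, -39, -117, -195 mm. Origin on the bench at mid-width, in the plane of the dividers' front ends; +x points into the gaps, z up. Gaps open at the front, no floor or sill, 70 mm wide at the mouth; dividers 5 mm thick, 46 mm high, round 8 mm front ends; one back stop 80 mm behind the front. Front rail: see rail_a.
- end_yellow: Yellow end plate of the rack, 110 x 8 x 58 mm, fixed; it closes the rack at its +y or its -y end (238 mm from mid-width). The gaps are counted from this end. Origin on the bench at its front end, axes as the rack's.
- end_grey: Grey end plate closing the other end of the rack, same size, origin and axes.
- platen: The loose platen, flat on the bench before the rack: aluminium plate 95 (its x) x 58 (its y) x 12 mm, white silicone pad on top (20 mm high in all), upturned flange 26 mm high across its rear (-x) end, flush with the rear face. Origin: centre of underside, z up. About 0.2 kg; +x end roughly towards the rack. Home at the back stop: origin at rack x = +32.5 mm, rear face 15 mm in front of the dividers.
- stored_1: Stored platen, same size but with a rust-red pad, lying home in the second gap from the rack's +y end; loose, to be left alone. Origin at the centre of its underside.
- stored_2: Stored platen with a rust-red pad in the second gap from the rack's -y end; as stored_1.
- pedal: Beige foot pedal, 150 x 88 x 42 mm, standing loose on the bench to one side; to be left alone. Origin at the centre of its underside, its length along its x.
- tin: Blue screw-top tin, 68 mm diameter, 85 mm high, loose on the bench to the other side; to be left alone. Origin at the centre of its underside.
- rail_a: Part of the rack's front rail: its middle 48 mm over the first gap from the +y end. The rail is a fixed, smooth flat aluminium bar lying along the divider tops at the front (rack x = 0 to 18 mm), running unbroken over all gaps, 6 mm thick, top 52 mm above the bench; platens pass under it. Origin: centre of this part's underside; axes as the rack's.
- rail_b: Part of the rack's front rail: its middle 48 mm over the second gap from the +y end. The rail is a fixed, smooth flat aluminium bar lying along the divider tops at the front (rack x = 0 to 18 mm), running unbroken over all gaps, 6 mm thick, top 52 mm above the bench; platens pass under it. Origin: centre of this part's underside; axes as the rack's.
- rail_c: Part of the rack's front rail: its middle 48 mm over the third gap from the +y end. The rail is a fixed, smooth flat aluminium bar lying along the divider tops at the front (rack x = 0 to 18 mm), running unbroken over all gaps, 6 mm thick, top 52 mm above the bench; platens pass under it. Origin: centre of this part's underside; axes as the rack's.
- rail_d: Part of the rack's front rail: its middle 48 mm over the fourth gap from the +y end. The rail is a fixed, smooth flat aluminium bar lying along the divider tops at the front (rack x = 0 to 18 mm), running unbroken over all gaps, 6 mm thick, top 52 mm above the bench; platens pass under it. Origin: centre of this part's underside; axes as the rack's.
- rail_e: Part of the rack's front rail: its middle 48 mm over the fifth gap from the +y end. The rail is a fixed, smooth flat aluminium bar lying along the divider tops at the front (rack x = 0 to 18 mm), running unbroken over all gaps, 6 mm thick, top 52 mm above the bench; platens pass under it. Origin: centre of this part's underside; axes as the rack's.
- rail_f: Part of the rack's front rail: its middle 48 mm over the sixth gap from the +y end, which is the first from the -y end. The rail is a fixed, smooth flat aluminium bar lying along the divider tops at the front (rack x = 0 to 18 mm), running unbroken over all gaps, 6 mm thick, top 52 mm above the bench; platens pass under it. Origin: centre of this part's underside; axes as the rack's.
There are look-alikes about, which are no part of the job. Leave any black or blue look-alike of the platen alone.

How it is judged:
On the way, in this order (a step that is already met when the one before it is completed fails the run):
1. a fingertip touches the front rail over the first gap from the yellow end (((y of end_yellow in the frame of rack above 0 m and contact force between the fingers and rail_a above 0.3 N) or (y of end_yellow in the frame of rack below 0 m and contact force between the fingers and rail_f above 0.3 N))), for 0.04 s.
2. then over the second gap (((y of end_yellow in the frame of rack above 0 m and contact force between the fingers and rail_b above 0.3 N) or (y of end_yellow in the frame of rack below 0 m and contact force between the fingers and rail_e above 0.3 N))), for 0.04 s.
3. then over the third gap (((y of end_yellow in the frame of rack above 0 m and contact force between the fingers and rail_c above 0.3 N) or (y of end_yellow in the frame of rack below 0 m and contact force between the fingers and rail_d above 0.3 N))), for 0.04 s.
4. then the platen is pushed home into the third gap (((y of end_yellow in the frame of rack above 0 m and y of platen in the frame of rack between 0.03 and 0.048 m) or (y of end_yellow in the frame of rack below 0 m and y of platen in the frame of rack between -0.048 and -0.03 m)) and x of platen in the frame of rack above 0.0265 m and angle between the x axis of platen and the x axis of rack, either way round below 0.15 rad and height (world z) of platen below 0.004 m and angle between platen's own z axis and vertical below 0.04 rad), for 0.2 s.
At the end, for the whole second after the job is handed in: The white-padded platen lies flat and at rest in the third gap from the yellow end, within 6 mm of the back stop and 0.15 rad of square; stored platens, pedal and tin within 20 mm of where they were (all of step 4 and linear speed of platen below 0.01 m/s and distance of each of stored_1, stored_2, pedal, tin from where it was at the start of the episode below 0.02 m); the robot touches nothing.
It fails at once if the platen is lifted off the bench (more than 12 mm) (height (world z) of platen above 0.012 m).
It fails at once if the platen is tipped (more than 0.25 rad) (angle between platen's own z axis and vertical above 0.25 rad).
It fails at once if a stored platen is moved more than 20 mm (distance of any of stored_1, stored_2 from where it was at the start of the episode above 0.02 m).
It fails at once if the pedal or the tin is moved more than 20 mm (distance of any of pedal, tin from where it was at the start of the episode above 0.02 m).
It also fails if it takes over 69 s, if anything falls off the work surface, if the arm or the gripper's body presses on something with over 40 N, if the wrist force passes 120 N, or if a joint passes its speed limit or range.

## Working session

There is one attempt and no reset: what is moved stays moved. The work goes in short steps, Python scripts to look and compute and a tool call to move; the robot and the scene stay as the last step left them, time stands still between calls to the robot, and variables do not carry over. Pictures are saved under pics/ and viewed, and the job is handed in when it is done.

Besides the shell and the picture viewer there is one more tool, called by a JSON object that holds its "api" and its "payload", one argument or row to a line. carry_out: Moves the arm, as the interface text tells. Its arguments: {"type":"object","properties":{"motion":{"type":"array","items":{"type":"array"}}},"required":["motion"]}

```bash
mkdir -p pics; python3 - <<'E'
from bench import r
import cv2,numpy as np
print(r.sense())
for n in ["scene","top"]:
    im=r.read_camera(n); cv2.imwrite(f"pics/{n}0.png",im)
    c=r.get_calibration(n); print(n,c)
E
```

```text
{'time': 0.0, 'joint_positions': array([-1.20201673e+00,  3.14214892e-01, -4.80744454e-02,  1.21020743e+00,
       -3.27704049e-06,  1.57082144e+00]), 'joint_velocities': array([ 8.40001725e-04, -2.01379271e-03,  1.07742649e-03, -5.67657224e-04,
        8.08343441e-04, -5.14190506e-05]), 'effort': array([-8.44983915e-04, -5.39589179e+01,  3.39750552e+01,  1.90197432e-02,
       -4.87417656e-04, -2.74500542e-05]), 'eef_pos': array([ 0.21607637, -0.55912029,  0.23044328]), 'tool_rot': array([ 0.40019698,  0.58368879, -0.39951898,  0.58269577]), 'ft_force': array([ 0.43389852, -0.08967068, -0.07357318]), 'wrist_torque': array([-0.02955649, -0.00169682, -0.01372912]), 'gripper_width': 0.08566666820669767}
scene {'mtx': array([[391.88712963,   0.        , 274.01116042],
       [  0.        , 391.88712963, 206.38653091],
       [  0.        ,   0.        ,   1.        ]]), 'distortion': array([-0.08887563,  0.        ,  0.        ,  0.        ,  0.        ]), 'extrinsics': array([[ 0.75296546, -0.46397149,  0.46666205,  0.96970169],
       [ 0.65804904,  0.53497666, -0.5298787 , -0.4851628 ],
       [-0.00380469,  0.70606687,  0.70813494,  0.74981156],
       [ 0.        ,  0.        ,  0.        ,  1.        ]])}
top {'mtx': array([[459.5364898 ,   0.        , 267.50287134],
       [  0.        , 459.5364898 , 201.91325998],
       [  0.        ,   0.        ,   1.        ]]), 'distortion': array([-0.08741684,  0.        ,  0.        ,  0.        ,  0.        ]), 'extrinsics': array([[ 0.02082722,  0.98670976, -0.16115233,  0.33290421],
       [-0.99943638,  0.02479239,  0.02263336,  0.02090833],
       [ 0.02632791,  0.16059011,  0.98666998,  1.3033023 ],
       [ 0.        ,  0.        ,  0.        ,  1.        ]])}
```

View pics/scene0.png

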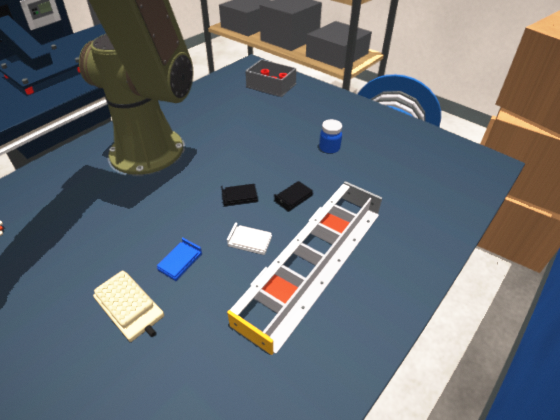

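View pics/top0.png

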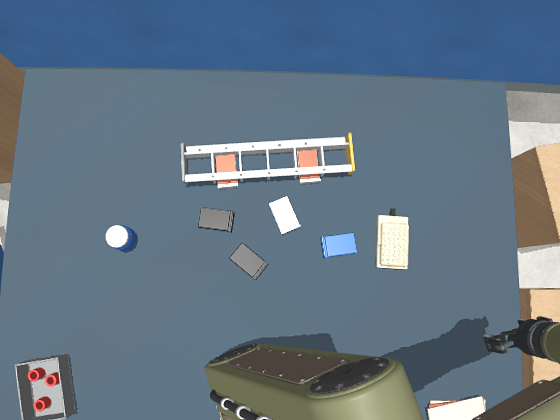

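```bash
cat > h.py <<'E'
import cv2,numpy as np
def ray(cal,px):
    p=cv2.undistortPoints(np.array(px,float).reshape(-1,1,2),cal["mtx"],np.array(cal["distortion"])).reshape(-1,2)
    d=np.c_[p[:,0],-p[:,1],-np.ones(len(p))]; E=cal["extrinsics"]
    return E[:3,3],d@E[:3,:3].T
def plane(cal,px,z):
    o,d=ray(cal,px); return o+d*((z-o[2])/d[:,2])[:,None]
def proj(cal,P):
    E=cal["extrinsics"]; q=(np.array(P,float).reshape(-1,3)-E[:3,3])@E[:3,:3]
    q=q*[1,-1,-1]
    return cv2.projectPoints(q,np.zeros(3),np.zeros(3),cal["mtx"],np.array(cal["distortion"]))[0].reshape(-1,2)
E
python3 - <<'E'
import cv2
a=cv2.imread("pics/top0.png")[120:250,170:370]; cv2.imwrite("pics/top0z.png",cv2.resize(a,None,fx=4,fy=4,interpolation=cv2.INTER_CUBIC))
a=cv2.imread("pics/scene0.png")[170:360,215:395]; cv2.imwrite("pics/scene0z.png",cv2.resize(a,None,fx=3,fy=3,interpolation=cv2.INTER_CUBIC))
E
```

```text
(no output)
```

View pics/top0z.png

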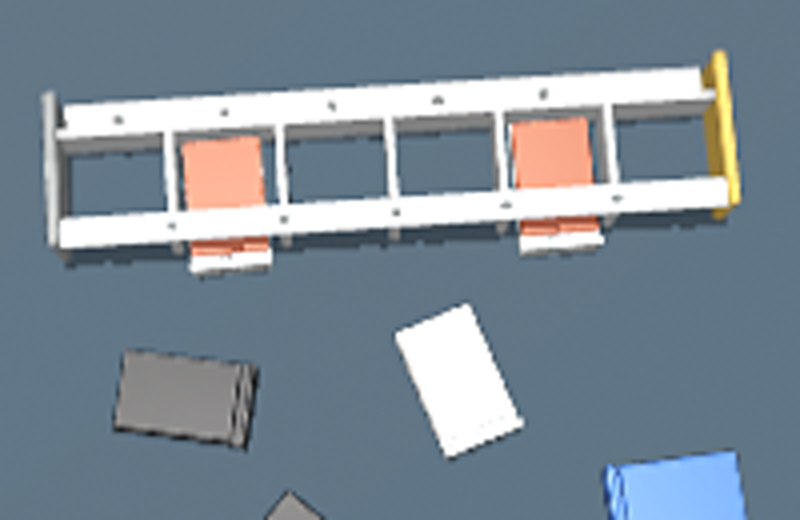

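View pics/scene0z.png

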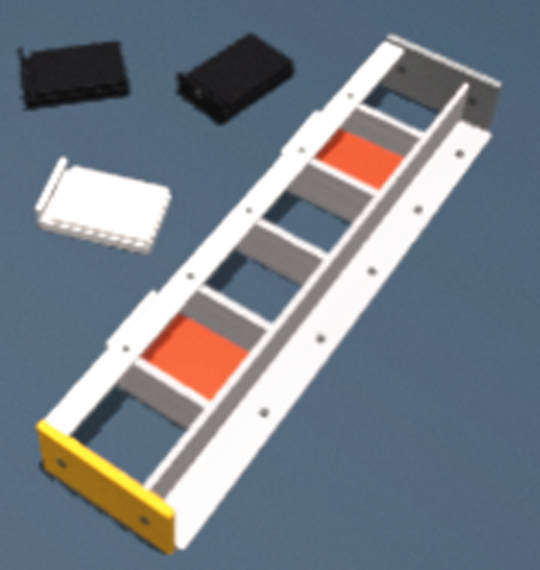

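```bash
cat > m.py <<'E'
from h import *
from bench import r
ct=r.get_calibration("top"); cs=r.get_calibration("scene")
f=lambda z:[((a+.5)/4-.5+170,(b+.5)/4-.5+120) for a,b in z]
R=plane(ct,f([(62,248),(727,205),(60,220),(725,178)]),.052); print("rail top view",R.round(4).tolist())
fs=lambda z:[((a+.5)/3-.5+215,(b+.5)/3-.5+170) for a,b in z]
S=plane(cs,fs([(388,38),(45,423),(402,48),(74,443)]),.052); print("rail scene",S.round(4).tolist())
fl,fr,rl,rr=R[0],R[1],R[2],R[3]
print("len",np.linalg.norm(R[0]-R[1]),np.linalg.norm(R[0]-R[2]))
y=(R[0]-R[1])[:2]; y/=np.linalg.norm(y); x=np.array([y[1],-y[0]]); o=(R[0]+R[1])[:2]/2
print("rack o",o,"yaw",np.arctan2(x[1],x[0]))
# platen
print("platen top", plane(ct,f([(395,333),(470,304)]),.020).round(4).tolist(), plane(ct,f([(522,423),(450,458)]),.026).round(4).tolist())
print("platen scene front bottom corners",plane(cs,fs([(169,187),(150,252)]),[.02][0]).round(4).tolist())
print("scene flange top",plane(cs,fs([(63,158),(38,210)]),.026).round(4).tolist())
for n,i,z in (("top",ct,0),):pass
# white contour in top
im=cv2.imread("pics/top0.png"); m=(im.min(2)>190).astype(np.uint8)
for c in cv2.findContours(m,cv2.RETR_EXTERNAL,cv2.CHAIN_APPROX_NONE)[0]:
    if 200<cv2.contourArea(c)<1500:
        b=cv2.boxPoints(cv2.minAreaRect(c)); P=plane(ct,b,.02)
        print(cv2.contourArea(c),b.round(1).tolist(),P[:,:2].round(4).tolist(),"c",P.mean(0).round(4),[np.linalg.norm(P[0]-P[1]).round(4),np.linalg.norm(P[1]-P[2]).round(4)])
E
python3 m.py
```

```text
rail top view [[0.5886, 0.222, 0.052], [0.6317, -0.242, 0.052], [0.6084, 0.2244, 0.052], [0.6512, -0.2407, 0.052]]
rail scene [[0.5918, 0.2288, 0.052], [0.6367, -0.2429, 0.052], [0.6087, 0.2258, 0.052], [0.6616, -0.2407, 0.052]]
len 0.465936216699831 0.01997318135541982
rack o [ 0.61011574 -0.0099896 ] yaw 0.09266666969341326
platen top [[0.5398, -0.0111, 0.02], [0.562, -0.0639, 0.02]] [[0.4773, -0.1012, 0.026], [0.4515, -0.0511, 0.026]]
platen scene front bottom corners [[0.5419, -0.0112, 0.02], [0.5754, -0.0716, 0.02]]
scene flange top [[0.4572, -0.0492, 0.026], [0.4823, -0.1026, 0.026]]
848.0 [[426.79998779296875, 408.0], [483.0, 395.6000061035156], [487.3999938964844, 415.3999938964844], [431.20001220703125, 427.79998779296875]] [[-0.0181, -0.4565], [0.0125, -0.6188], [-0.0418, -0.631], [-0.0715, -0.4688]] c [-0.0297 -0.5438  0.02  ] [np.float64(0.1651), np.float64(0.0557)]
247.0 [[37.900001525878906, 382.70001220703125], [60.0, 381.0], [62.400001525878906, 412.70001220703125], [40.29999923706055, 414.3999938964844]] [[0.028, 0.6065], [0.0357, 0.5447], [-0.0482, 0.5334], [-0.0562
[... 628 characters left out ...]
8999938964844, 268.29998779296875]] [[0.3643, -0.3182], [0.5132, -0.3251], [0.5125, -0.4132], [0.3629, -0.4048]] c [ 0.4382 -0.3653  0.02  ] [np.float64(0.149), np.float64(0.0881)]
623.0 [[268.20001220703125, 203.1999969482422], [287.29998779296875, 195.10000610351562], [300.3999938964844, 225.89999389648438], [281.29998779296875, 234.0]] [[0.5389, -0.0107], [0.5636, -0.0645], [0.4765, -0.1024], [0.4525, -0.049]] c [ 0.5079 -0.0566  0.02  ] [np.float64(0.0592), np.float64(0.095)]
1225.5 [[509.0, 121.0], [559.0, 121.0], [559.0, 157.0], [509.0, 157.0]] [[0.8107, -0.7392], [0.8192, -0.9067], [0.7036, -0.8945], [0.6971, -0.73]] c [ 0.7577 -0.8176  0.02  ] [np.float64(0.1677), np.float64(0.1163)]
```

```bash
cat > s.py <<'E'
from bench import r
import numpy as np
from scipy.spatial.transform import Rotation as Ro
def st():
    s=r.sense(); M=Ro.from_quat(s["tool_rot"]).as_matrix()
    print("t",round(s["time"],2),"p",s["eef_pos"].round(4),"F",s["ft_force"].round(2),"w",round(s["gripper_width"],4),"x",M[:,0].round(3),"z",M[:,2].round(3),"q",s["joint_positions"].round(3))
    o=np.array([.612,-.009]);c,sn=np.cos(.093),np.sin(.093)
    d=s["eef_pos"][:2]-o; print("rack mm",((d[0]*c+d[1]*sn)*1e3).round(1),((-d[0]*sn+d[1]*c)*1e3).round(1))
    return s
if __name__=="__main__": st()
E
python3 s.py
```

```text
t 0.1 p [ 0.2161 -0.5592  0.2305] F [ 0.89 -0.74  0.16] w 0.0855 x [-0.001  0.002 -1.   ] z [ 0.36  -0.933 -0.002] q [-1.202  0.314 -0.048  1.21  -0.     1.571]
rack mm -445.3 -511.0
```

{"api": "carry_out", "payload": {
  "motion": [
    [0,[3.5,3,0],[0,0,-0.1]],
    [0,[3.5,3,0],[0,0,-0.1]],
    [0,[3.5,3,0],[0,0,-0.076]],
    [0,[3.5,3,0],[0,0,0]],
    [0,[3.5,3,0],[0,0,0]],
    [0,[3.5,3,0],[0,0,0]],
    [0,[3.5,3,0],[0,0,0]],
    [0,[3.5,3,0],[0,0,0]],
    [0,[3.5,3,0],[0,0,0]],
    [0,[3.5,3,0],[0,0,0]],
    [0,[0,0,0],[0,0,0]]
  ]
}}

```text
time: 1.2
eef_pos: [0.574, -0.2449, 0.2252]
tool_rot: [0.481, 0.521, -0.481, 0.515]
ft_force: [-0.5, -0.5, 0.1]
gripper_width: -0.0006
```

```bash
python3 s.py
```

```text
t 1.2 p [ 0.574  -0.2449  0.2252] F [-0.55 -0.49  0.05] w -0.0006 x [-0.005  0.006 -1.   ] z [ 0.075 -0.997 -0.007] q [-0.405  0.368  0.015  1.225  0.004  2.662]
rack mm -59.7 -231.3
```

{"api": "carry_out", "payload": {
  "motion": [
    [0,[1,0.8,-1],[0,0,0.15]],
    [0,[1,0.8,-1],[0,0,0.15]],
    [0,[1,0.8,-1],[0,0,0.15]],
    [0,[1,0.8,-1],[0,0,0.15]],
    [0,[1,0.8,-1],[0,0,0.15]],
    [0,[1,0.8,-1],[0,0,0.15]],
    [0,[0,0,-1],[0,0,0.15]],
    [0,[0,0,-1],[0,0,0.15]],
    [0,[0,0,-1],[0,0,0.15]],
    [0,[0,0,-1],[0,0,0.15]],
    [0,[0,0,-1],[0,0,0.15]],
    [0,[0,0,0],[0,0,0.15]],
    [0,[0,0,0],[0,0,0.15]],
    [0,[0,0,0],[0,0,0.15]],
    [0,[0,0,0],[0,0,0.15]],
    [0,[0,0,0],[0,0,0.15]],
    [0,[0,0,0],[0,0,0.15]],
    [0,[0,0,0],[0,0,0.15]],
    [0,[0,0,0],[0,0,0.15]],
    [0,[0,0,0],[0,0,0.15]]
  ]
}}

```text
time: 3.2
eef_pos: [0.6227, -0.1998, 0.0993]
tool_rot: [-0.487, 0.523, 0.479, 0.51]
ft_force: [-0.3, -0.5, -0.6]
gripper_width: 0.0001
```

```bash
python3 s.py
```

```text
t 3.2 p [ 0.6227 -0.1998  0.0993] F [-0.35 -0.46 -0.6 ] w 0.0001 x [-0.005 -0.021 -1.   ] z [ 0.067  0.998 -0.022] q [-0.299  0.488 -0.1    0.982 -0.022 -0.232]
rack mm -7.1 -190.9
```

{"api": "carry_out", "payload": {
  "motion": [
    [0,[0.8,-0.1,-1],[0.021,-0.005,0.08]],
    [0,[0.8,-0.2,-1],[0,0,0.08]],
    [0,[0,0,-1],[0,0,0]],
    [0,[0,0,-0.8],[0,0,0]],
    [0,[0,0,0],[0,0,0]]
  ]
}}

```text
time: 3.7
eef_pos: [0.6353, -0.2044, 0.0581]
tool_rot: [-0.523, 0.476, 0.525, 0.475]
ft_force: [-0.2, 1.0, -0.3]
gripper_width: -0.0002
```

```bash
python3 - <<'E'
from s import *; from h import *
st(); c=r.get_calibration("wrist")
im=r.read_camera("wrist"); cv2.imwrite("pics/w1.png",im)
im=r.read_camera("scene"); cv2.imwrite("pics/s1.png",cv2.resize(im[170:360,215:395],None,fx=3,fy=3))
E
```

```text
t 3.7 p [ 0.6353 -0.2044  0.0581] F [-0.22  1.   -0.29] w -0.0002 x [-0.003  0.001 -1.   ] z [-0.097  0.995  0.001] q [-0.311  0.549 -0.101  0.924 -0.    -0.408]
rack mm 5.1 -196.7
```

View pics/w1.png

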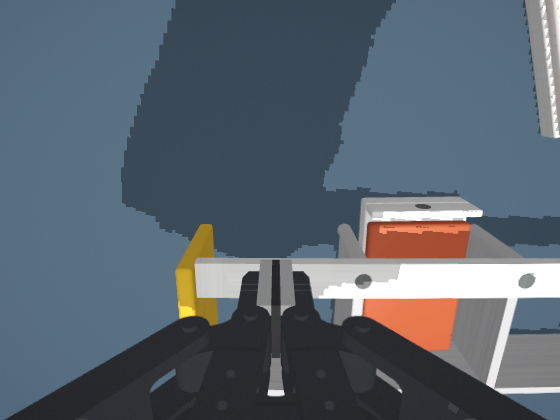

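View pics/s1.png

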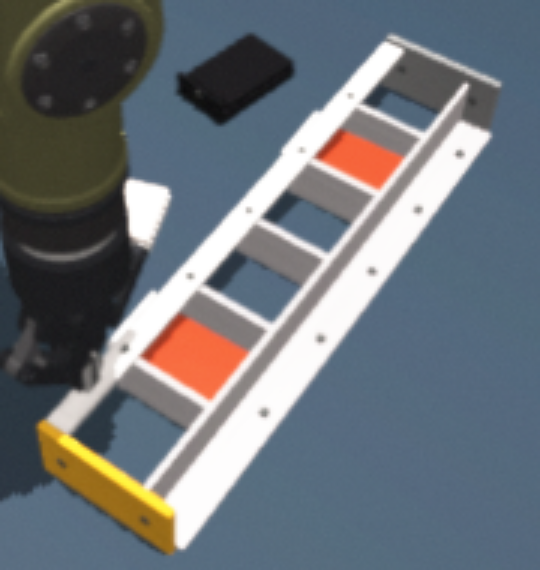

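{"api": "carry_out", "payload": {
  "motion": [
    [0,[0.3,0,-0.3],[0,0,0]],
    [0,[0,0,-0.2],[0,0,0]],
    [0,[0,0,-0.2],[0,0,0]],
    [0,[0,0,-0.1],[0,0,0]]
  ]
}}

```text
time: 4.2
eef_pos: [0.6404, -0.2046, 0.0528]
tool_rot: [0.524, -0.475, -0.523, -0.475]
ft_force: [-0.2, -0.8, 0.4]
gripper_width: -0.0001
```

{"api": "carry_out", "payload": {
  "motion": [
    [0,[0,0,-0.1],[0,0,0]],
    [0,[0,0,-0.1],[0,0,0]]
  ]
}}

```text
time: 4.4
eef_pos: [0.6405, -0.2046, 0.0521]
tool_rot: [0.524, -0.475, -0.523, -0.475]
ft_force: [-3.6, 1.8, 11.0]
gripper_width: -0.0002
```

{"api": "carry_out", "payload": {
  "motion": [
    [0,[0,0,-0.05],[0,0,0]],
    [0,[-0.09,1,-0.05],[0,0,0]],
    [0,[-0.09,1,-0.05],[0,0,0]],
    [0,[-0.09,1,-0.05],[0,0,0]],
    [0,[-0.09,1,-0.05],[0,0,0]]
  ]
}}

```text
time: 4.9
eef_pos: [0.6388, -0.1647, 0.0521]
tool_rot: [0.526, -0.476, -0.52, -0.476]
ft_force: [0.6, -2.4, 4.0]
gripper_width: 0.0
```

```bash
python3 s.py
```

```text
t 4.9 p [ 0.6388 -0.1647  0.0521] F [ 0.63 -2.41  3.95] w 0.0 x [ 0.007 -0.006 -1.   ] z [-0.094  0.996 -0.006] q [-0.25   0.533 -0.144  0.886 -0.004 -0.344]
rack mm 12.2 -157.5
```

{"api": "carry_out", "payload": {
  "motion": [
    [0,[-0.2,1,-0.08],[0,0,0]],
    [0,[-0.2,1,-0.08],[0,0,0]],
    [0,[-0.15,1,-0.08],[0,0,0]],
    [0,[-0.12,1,-0.08],[0,0,0]]
  ]
}}

```text
time: 5.3
eef_pos: [0.6349, -0.1226, 0.0521]
tool_rot: [0.53, -0.476, -0.517, -0.476]
ft_force: [0.2, -3.7, 6.4]
gripper_width: 0.0001
```

```bash
python3 s.py
```

```text
t 5.3 p [ 0.6349 -0.1226  0.0521] F [ 0.19 -3.68  6.44] w 0.0001 x [ 0.014 -0.012 -1.   ] z [-0.095  0.995 -0.013] q [-0.186  0.505 -0.19   0.86  -0.009 -0.281]
rack mm 12.3 -115.3
```

{"api": "carry_out", "payload": {
  "motion": [
    [0,[-0.2,1,-0.08],[0.005,0.005,0]],
    [0,[-0.2,1,-0.08],[0.005,0.005,0]],
    [0,[-0.2,1,-0.08],[0.004,0.005,0]],
    [0,[-0.12,1,-0.08],[0.003,0.003,0]],
    [0,[-0.12,1,-0.08],[0.003,0.003,0]],
    [0,[-0.12,1,-0.08],[0.003,0.003,0]],
    [0,[-0.12,1,-0.08],[0.003,0.003,0]],
    [0,[-0.1,0.7,-0.08],[0,0,0]],
    [0,[0,0,-0.05],[0,0,0]]
  ]
}}

```text
time: 6.2
eef_pos: [0.6276, -0.0405, 0.0521]
tool_rot: [-0.524, 0.475, 0.524, 0.475]
ft_force: [-0.5, -1.4, 4.4]
gripper_width: -0.0001
```

```bash
python3 s.py
```

```text
t 6.2 p [ 0.6276 -0.0405  0.0521] F [-0.46 -1.42  4.41] w -0.0001 x [-0.001  0.001 -1.   ] z [-0.098  0.995  0.001] q [-0.065  0.488 -0.218  0.866  0.001 -0.164]
rack mm 12.6 -32.9
```

{"api": "carry_out", "payload": {
  "motion": [
    [0,[0,0,2],[0,0,0]],
    [20,[0,0,3],[0,0,0]],
    [20,[-2,0,3],[0,0,0]],
    [20,[-4,0,1.5],[0,0,0]],
    [20,[-4,-0.3,0],[0,0,0]],
    [20,[-4,-0.3,0],[0,0,0]],
    [20,[-4,-0.3,0],[0,0,0]],
    [20,[-2,-0.3,0],[0,0,0]],
    [20,[0,0,0],[0,0,0]]
  ]
}}

```text
time: 7.1
eef_pos: [0.4116, -0.0397, 0.1428]
tool_rot: [-0.52, 0.472, 0.533, 0.472]
ft_force: [0.3, 0.0, -0.4]
gripper_width: 0.017
```

```bash
python3 - <<'E'
from s import *; from h import *
st(); c=r.get_calibration("wrist")
im=r.read_camera("wrist"); cv2.imwrite("pics/w2.png",im)
st()
import pickle; pickle.dump(c,open("cw2.pkl","wb"))
E
```

```text
t 7.1 p [ 0.4116 -0.0397  0.1428] F [ 0.33  0.   -0.42] w 0.017 x [-0.014  0.013 -1.   ] z [-0.108  0.994  0.014] q [-0.105  0.038 -0.592  0.957  0.011 -0.214]
rack mm -202.4 -11.9
t 7.15 p [ 0.413  -0.0397  0.143 ] F [-0.07  0.96  0.06] w 0.0168 x [-0.013  0.013 -1.   ] z [-0.108  0.994  0.014] q [-0.105  0.039 -0.589  0.957  0.011 -0.213]
rack mm -201.0 -12.0
```

View pics/w2.png

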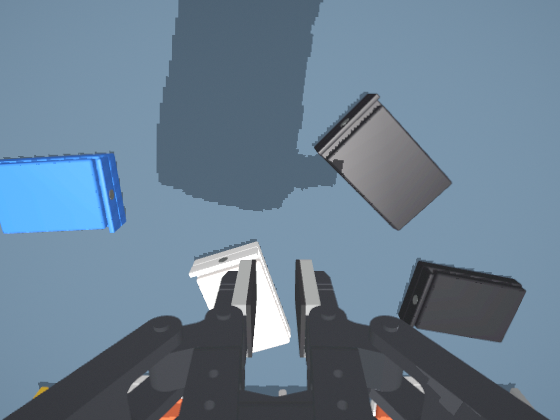

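```bash
python3 - <<'E'
import pickle; from h import *
c=pickle.load(open("cw2.pkl","rb"))
im=cv2.imread("pics/w2.png"); cv2.imwrite("pics/w2z.png",cv2.resize(im[220:370,170:310],None,fx=5,fy=4,interpolation=cv2.INTER_CUBIC))
o=np.array([.612,-.009]);R=np.array([[np.cos(.093),np.sin(.093)],[-np.sin(.093),np.cos(.093)]])
P=plane(c,[(190,270),(257,241),(315,150),(398,229),(375,92)],.026); print(P.round(4)); print(((P[:,:2]-o)@R.T*1e3).round(1))
P=plane(c,[(190,270),(257,241),(315,150),(398,229),(375,92)],.012); print(((P[:,:2]-o)@R.T*1e3).round(1))
E
```

```text
[[ 0.4764 -0.0999  0.026 ]
 [ 0.4458 -0.0489  0.026 ]
 [ 0.3707 -0.0139  0.026 ]
 [ 0.4246  0.0592  0.026 ]
 [ 0.3262  0.022   0.026 ]]
[[-143.4  -77.9]
 [-169.2  -24.3]
 [-240.7   17.6]
 [-180.2   85.4]
 [-281.7   57.4]]
[[-136.   -81.2]
 [-163.2  -24.7]
 [-238.5   19.3]
 [-174.8   90.8]
 [-281.7   61.3]]
```

View pics/w2z.png

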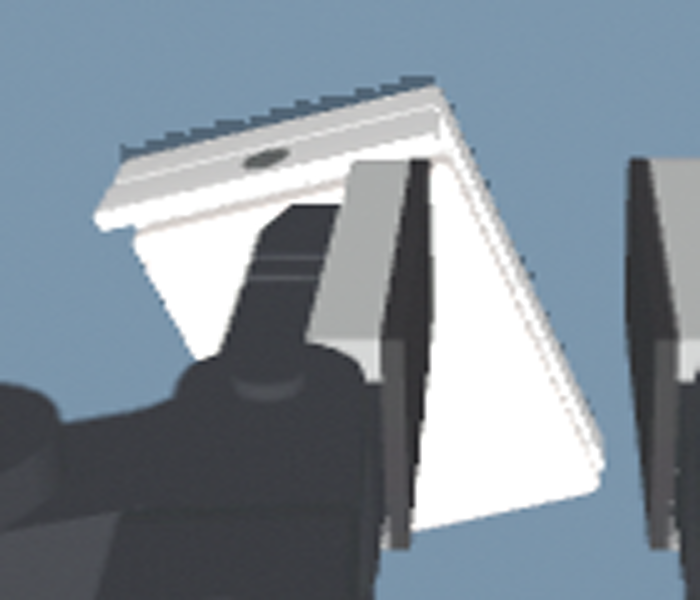

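{"api": "carry_out", "payload": {
  "motion": [
    [20,[0.9,-1.4,-1],[-0.013,-0.013,-0.015]],
    [20,[0.9,-1.5,-2],[0,0,0]],
    [20,[0,0,-2.5],[0,0,0]],
    [20,[0,0,-2.5],[0,0,0]],
    [20,[0,0,-2],[0,0,0]],
    [20,[0,0,-1],[0,0,0]],
    [20,[0,0,0],[0,0,0]]
  ]
}}

```text
time: 7.85
eef_pos: [0.4413, -0.0657, 0.029]
tool_rot: [0.525, -0.472, -0.523, -0.478]
ft_force: [-0.2, 0.4, -0.4]
gripper_width: 0.017
```

```bash
python3 s.py
```

```text
t 7.85 p [ 0.4413 -0.0657  0.029 ] F [-0.2   0.37 -0.38] w 0.017 x [ 0.008  0.003 -1.   ] z [-0.098  0.995  0.003] q [-0.151  0.215 -0.692  0.657  0.005 -0.249]
rack mm -175.3 -40.6
```

{"api": "carry_out", "payload": {
  "motion": [
    [20,[-0.6,-0.2,0],[-0.003,0.008,0]],
    [20,[-0.5,0,0],[0,0,0]],
    [20,[0,0,-0.7],[0,0,0]],
    [20,[0,0,-0.7],[0,0,0]],
    [20,[0,0,-0.4],[0,0,0]],
    [20,[0,0,0],[0,0,0]]
  ]
}}

```text
time: 8.45
eef_pos: [0.4327, -0.0677, 0.0124]
tool_rot: [0.525, -0.474, -0.523, -0.476]
ft_force: [-0.3, 0.1, 0.4]
gripper_width: 0.0171
```

```bash
python3 s.py
```

```text
t 8.45 p [ 0.4327 -0.0677  0.0124] F [-0.3   0.07  0.42] w 0.0171 x [ 0.005 -0.    -1.   ] z [-0.099  0.995 -0.001] q [-0.156  0.229 -0.723  0.614  0.001 -0.254]
rack mm -184.0 -41.8
```

{"api": "carry_out", "payload": {
  "motion": [
    [20,[0.5,0.05,0],[0,0,0]],
    [20,[0.5,0.05,0],[0,0,0]],
    [20,[0.5,0.05,0],[0,0,0]],
    [20,[0.5,0.05,0],[0,0,0]],
    [20,[0.5,0.05,0],[0,0,0]],
    [20,[0.5,0.05,0],[0,0,0]],
    [20,[0.5,0.05,0],[0,0,0]],
    [20,[0,0,0],[0,0,0]]
  ]
}}

```text
time: 9.25
eef_pos: [0.4713, -0.0638, 0.0125]
tool_rot: [0.525, -0.474, -0.523, -0.476]
ft_force: [0.2, 0.5, 0.3]
gripper_width: 0.0169
```

```bash
cat > look.py <<'E'
import sys; from s import *; from h import *
n=sys.argv[1]; st(); c=r.get_calibration("wrist"); im=r.read_camera("wrist"); cv2.imwrite(f"pics/w{n}.png",im)
im=r.read_camera("scene")[170:360,215:395]; cv2.imwrite(f"pics/s{n}.png",cv2.resize(im,None,fx=3,fy=3,interpolation=cv2.INTER_CUBIC))
im=r.read_camera("top")[120:250,170:370]; cv2.imwrite(f"pics/t{n}.png",cv2.resize(im,None,fx=4,fy=4,interpolation=cv2.INTER_CUBIC))
import pickle; pickle.dump(c,open(f"cw{n}.pkl","wb"))
E
python3 look.py 3
```

```text
t 9.25 p [ 0.4713 -0.0638  0.0125] F [0.16 0.51 0.28] w 0.0169 x [ 0.004 -0.    -1.   ] z [-0.099  0.995 -0.001] q [-0.135  0.289 -0.639  0.639  0.    -0.234]
rack mm -145.2 -41.5
```

View pics/s3.png

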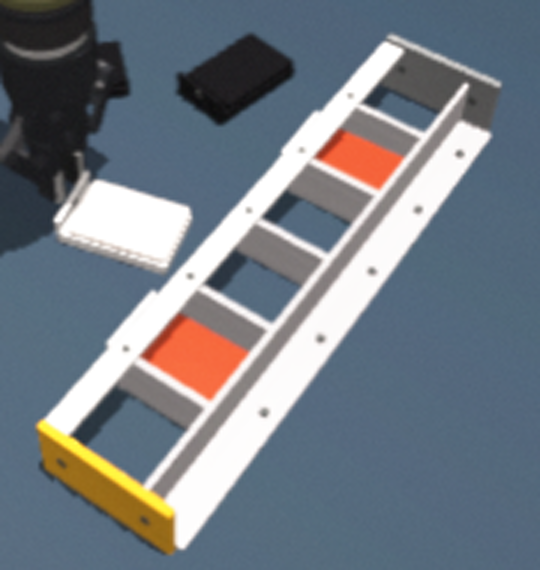

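View pics/w3.png

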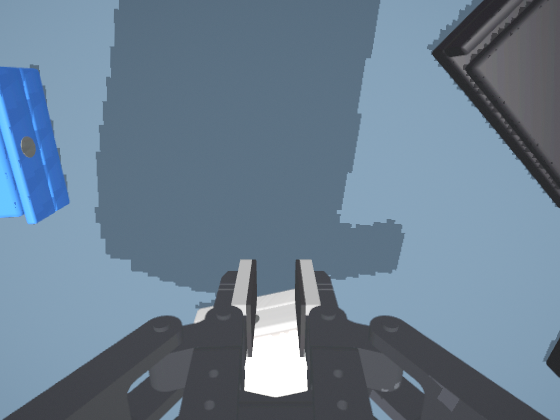

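View pics/t3.png

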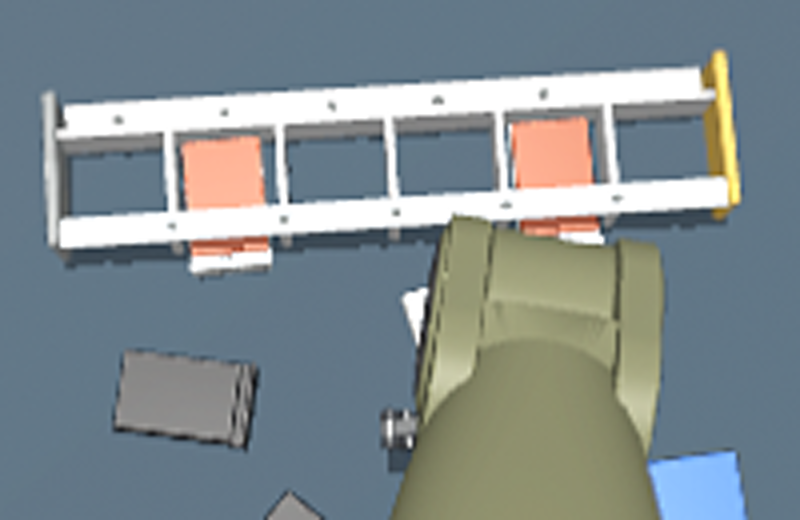

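{"api": "carry_out", "payload": {
  "motion": [
    [20,[0.5,0.05,0],[0,0,0]],
    [20,[0.5,0.05,0],[0,0,0]],
    [20,[0.5,0.05,0],[0,0,0]],
    [20,[0,0,0],[0,0,0]]
  ]
}}

```text
time: 9.8
eef_pos: [0.4857, -0.0622, 0.0123]
tool_rot: [0.525, -0.474, -0.523, -0.476]
ft_force: [0.1, 0.1, 0.3]
gripper_width: 0.017
```

```bash
python3 look.py 4
```

```text
t 9.8 p [ 0.4857 -0.0622  0.0123] F [0.05 0.15 0.28] w 0.017 x [ 0.003  0.    -1.   ] z [-0.098  0.995 -0.   ] q [-0.128  0.312 -0.605  0.651  0.    -0.226]
rack mm -130.7 -41.3
```

View pics/s4.png

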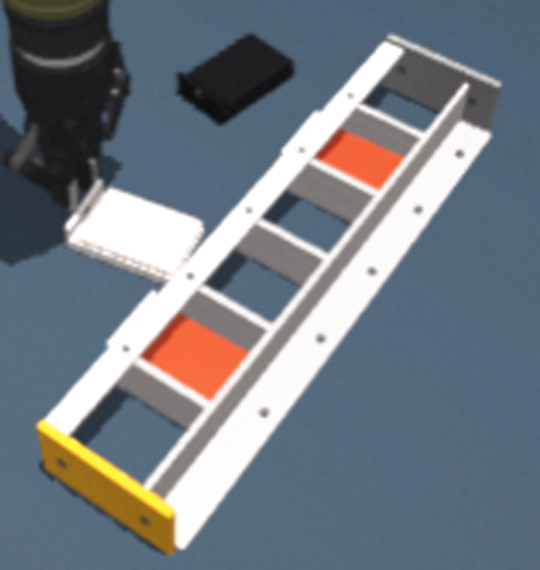

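View pics/w4.png

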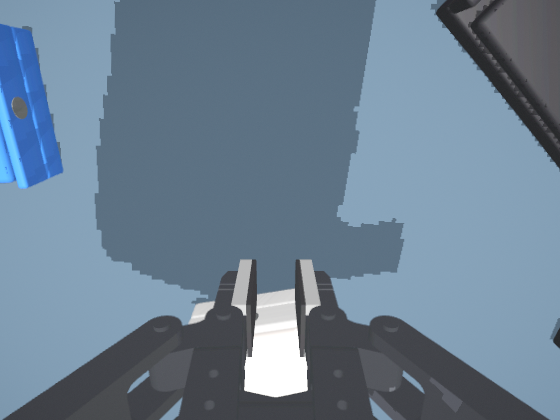

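```bash
cat > sc.py <<'E'
from h import *; from bench import r
cs=r.get_calibration("scene")
o=np.array([.612,-.009]);R=np.array([[np.cos(.093),np.sin(.093)],[-np.sin(.093),np.cos(.093)]])
def sc(z,h):
    P=plane(cs,[((a+.5)/3-.5+215,(b+.5)/3-.5+170) for a,b in z],h); return ((P[:,:2]-o)@R.T*1e3).round(1)
E
python3 - <<'E'
from sc import *
print("im4",sc([(108,186),(203,226)],.02),sc([(178,273)],.01),sc([(97,183),(68,228)],.026))
print("rack divider fronts / rail front edge", sc([(388,38),(45,423)],.052))
a=cv2.imread("pics/s4.png")[150:300,40:240]; cv2.imwrite("pics/s4z.png",cv2.resize(a,None,fx=4,fy=4,interpolation=cv2.INTER_CUBIC))
a=cv2.imread("pics/w4.png")[250:400,180:320]; cv2.imwrite("pics/w4z.png",cv2.resize(a,None,fx=4,fy=4,interpolation=cv2.INTER_CUBIC))
E
```

```text
im4 [[-111.5  -24.1]
 [ -23.5  -13.3]] [[-16.9 -56.7]] [[-117.4  -30.8]
 [-106.4  -81.4]]
rack divider fronts / rail front edge [[   2.   238.6]
 [   2.8 -235.2]]
```

View pics/s4z.png

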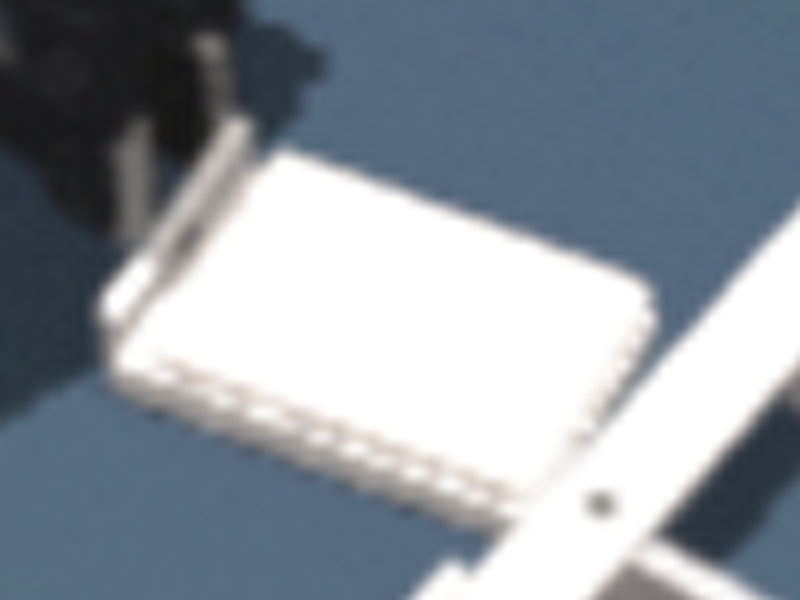

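View pics/w4z.png

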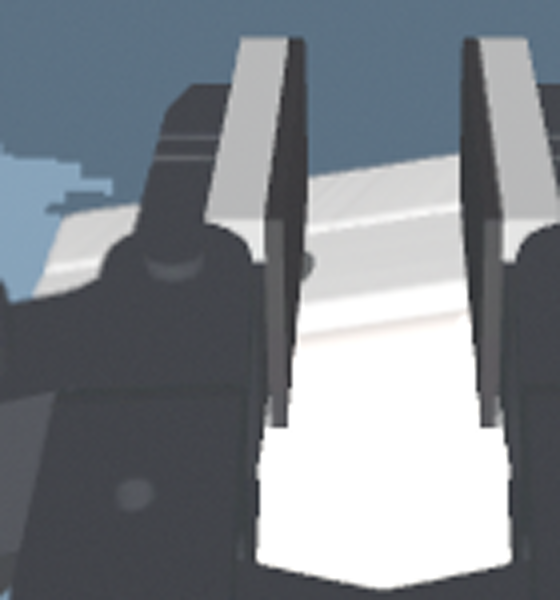

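{"api": "carry_out", "payload": {
  "motion": [
    [20,[-1,-0.1,0],[0,0,0]],
    [20,[-0.5,-0.1,1],[0,0,0]],
    [0,[0,0,2],[0,0,0]],
    [0,[0,0,2],[0,0,0]],
    [0,[1.4,-1.7,0],[0,0,0]],
    [0,[1.4,-1.7,0],[0,0,0]],
    [0,[1.4,-1.6,0],[0,0,0]],
    [0,[1.2,-1.6,0],[0,0,0]],
    [0,[0,0,0],[0,0,0]]
  ]
}}

```text
time: 10.85
eef_pos: [0.5187, -0.1329, 0.0696]
tool_rot: [0.525, -0.474, -0.523, -0.475]
ft_force: [-0.4, 0.7, 0.0]
gripper_width: 0.0001
```

```bash
python3 look.py 5
```

```text
t 10.85 p [ 0.5187 -0.1329  0.0696] F [-0.41  0.73  0.03] w 0.0001 x [ 0.002 -0.001 -1.   ] z [-0.099  0.995 -0.001] q [-0.251  0.314 -0.44   0.815 -0.    -0.349]
rack mm -104.4 -114.7
```

View pics/w5.png

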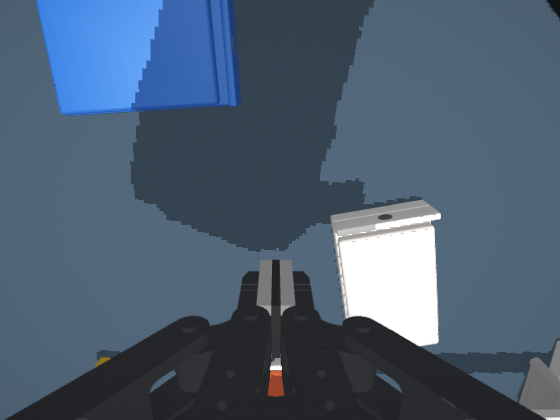

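```bash
python3 - <<'E'
import cv2
a=cv2.imread("pics/w5.png")[190:360,320:450]; cv2.imwrite("pics/w5z.png",cv2.resize(a,None,fx=4,fy=4,interpolation=cv2.INTER_CUBIC))
E
```

```text
(no output)
```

View pics/w5z.png

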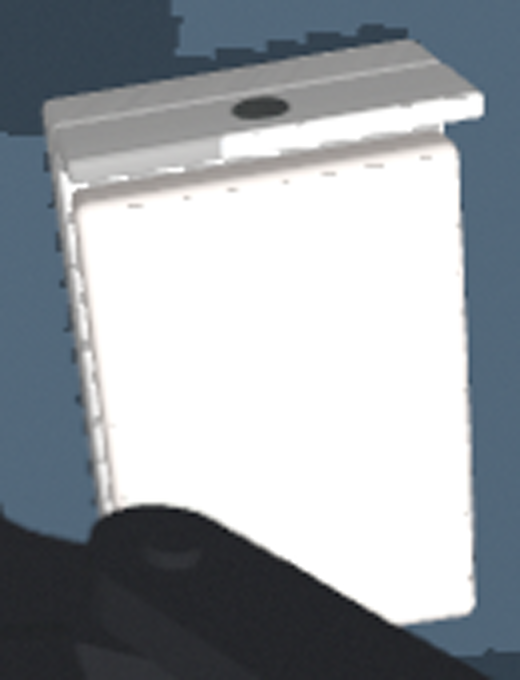

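```bash
cat > wr.py <<'E'
import pickle; from h import *
o=np.array([.612,-.009]);R=np.array([[np.cos(.093),np.sin(.093)],[-np.sin(.093),np.cos(.093)]])
def wr(n,x0,y0,k,z,h):
    c=pickle.load(open(f"cw{n}.pkl","rb")); P=plane(c,[((a+.5)/k-.5+x0,(b+.5)/k-.5+y0) for a,b in z],h); Q=((P[:,:2]-o)@R.T*1e3).round(1)
    d=Q[1]-Q[0] if len(Q)>1 else [1,0]
    print(Q.tolist(),"ang",np.arctan2(d[1],d[0]).round(3),"len",np.hypot(*d).round(1)); return Q
E
python3 - <<'E'
from wr import *
f=lambda z,h:wr(5,320,190,4,z,h)
f([(45,103),(415,40)],0);f([(68,160),(484,95)],.026);f([(78,205),(458,145)],.02);f([(458,145),(474,615)],.02)
E
```

```text
[[-108.0, -80.3], [-118.7, -23.5]] ang 1.757 len 57.8
[[-109.1, -80.9], [-119.1, -24.0]] ang 1.745 len 57.8
[[-99.6, -77.9], [-109.3, -23.7]] ang 1.748 len 55.1
[[-109.3, -23.7], [-27.0, -8.5]] ang 0.183 len 83.7
```

```bash
python3 - <<'E'
from wr import *
wr(5,0,0,1,[(258,261),(293,261)],.0696)
wr(5,0,0,1,[(238,280),(313,280)],.085);wr(5,0,0,1,[(238,280),(313,280)],.10)
E
```

```text
[[-112.0, -122.5], [-112.1, -107.1]] ang 1.577 len 15.4
[[-111.4, -129.8], [-111.6, -99.8]] ang 1.577 len 30.0
[[-120.2, -128.1], [-120.3, -101.6]] ang 1.575 len 26.5
```

{"api": "carry_out", "payload": {
  "motion": [
    [0,[1.3,0.1,-1.5],[0,0,0]],
    [0,[0,0,-1.5],[0,0,0]],
    [0,[0,0,-1.5],[0,0,0]],
    [0,[0,0,-1],[0,0,0]],
    [0,[0,0,0],[0,0,0]]
  ]
}}

```text
time: 11.5
eef_pos: [0.5254, -0.1256, 0.0131]
tool_rot: [-0.524, 0.473, 0.527, 0.473]
ft_force: [0.2, -0.1, -0.5]
gripper_width: -0.0002
```

```bash
python3 s.py
```

```text
t 11.5 p [ 0.5254 -0.1256  0.0131] F [ 0.22 -0.12 -0.46] w -0.0002 x [-0.003  0.003 -1.   ] z [-0.104  0.995  0.003] q [-0.236  0.393 -0.478  0.703  0.002 -0.339]
rack mm -97.1 -108.0
```

{"api": "carry_out", "payload": {
  "motion": [
    [0,[0.5,0.5,0],[0,0,0]],
    [0,[-0.05,0.5,0],[0,0,0]],
    [0,[-0.05,0.5,0],[0,0,0]],
    [0,[-0.05,0.5,0],[0,0,0]],
    [0,[-0.05,0.5,0],[0,0,0]],
    [0,[0,0,0],[0,0,0]]
  ]
}}

```text
time: 12.1
eef_pos: [0.5293, -0.0976, 0.0156]
tool_rot: [-0.525, 0.473, 0.526, 0.474]
ft_force: [-0.2, 0.5, -0.3]
gripper_width: -0.0002
```

```bash
python3 look.py 6; python3 - <<'E'
import cv2
a=cv2.imread("pics/w6.png")[190:360,300:450]; cv2.imwrite("pics/w6z.png",cv2.resize(a,None,fx=4,fy=3.5,interpolation=cv2.INTER_CUBIC))
E
```

```text
t 12.1 p [ 0.5293 -0.0976  0.0156] F [-0.19  0.54 -0.33] w -0.0002 x [-0.     0.002 -1.   ] z [-0.105  0.995  0.002] q [-0.184  0.385 -0.483  0.703  0.002 -0.288]
rack mm -90.6 -80.5
```

View pics/w6.png

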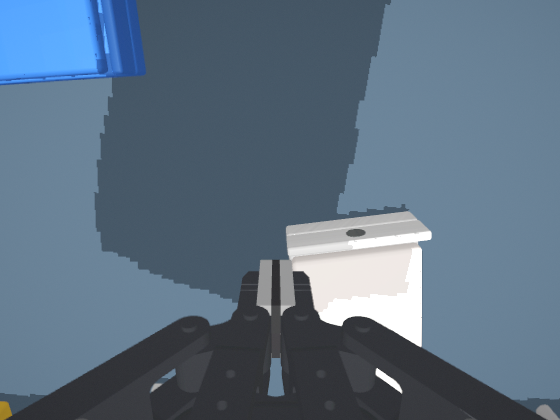

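View pics/s6.png

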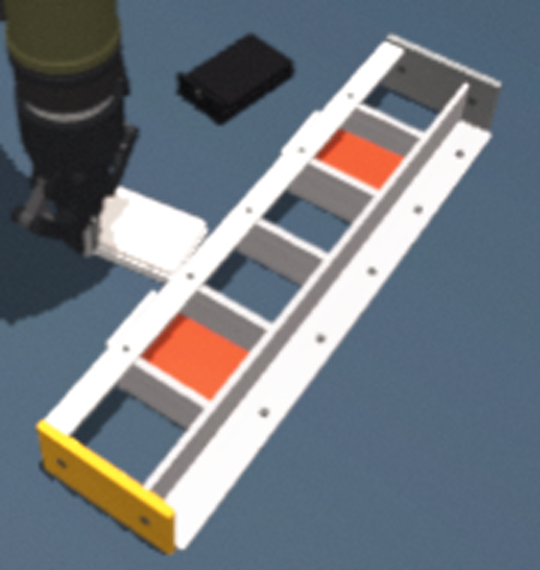

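```bash
python3 - <<'E'
from wr import *
a=cv2.imread("pics/w6.png")[200:350,275:440]; cv2.imwrite("pics/w6z.png",cv2.resize(a,None,fx=4,fy=4,interpolation=cv2.INTER_CUBIC))
E
```

```text
(no output)
```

View pics/w6z.png

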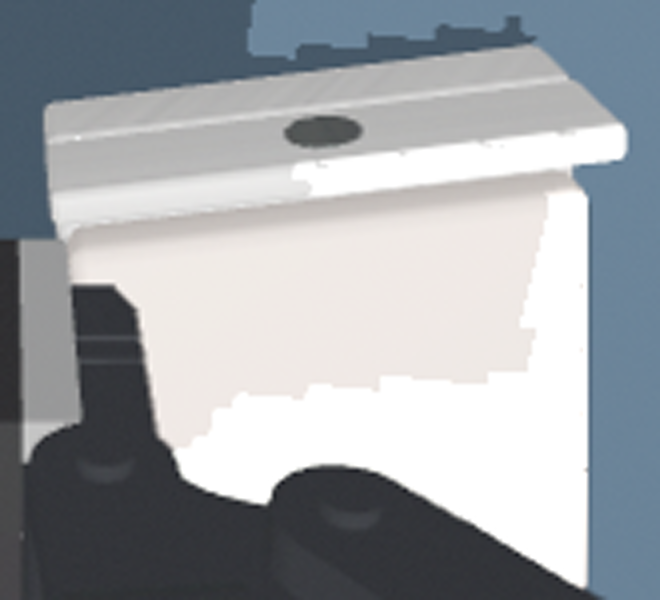

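```bash
python3 - <<'E'
from wr import *
f=lambda z,h:wr(6,275,200,4,z,h)
f([(45,105),(535,45)],0);f([(50,190),(628,125)],.026);f([(72,235),(575,185)],.02);f([(588,195),(588,590)],.02)
E
```

```text
[[-108.7, -75.9], [-116.8, -19.0]] ang 1.712 len 57.5
[[-109.8, -76.2], [-117.4, -18.8]] ang 1.702 len 57.9
[[-101.8, -73.5], [-108.1, -20.6]] ang 1.689 len 53.3
[[-107.0, -19.0], [-56.0, -11.5]] ang 0.146 len 51.5
```

{"api": "carry_out", "payload": {
  "motion": [
    [0,[-0.02,0.2,-0.2],[0,0,0]],
    [0,[-0.02,0.2,0],[0,0,0]],
    [0,[-0.02,0.2,0],[0,0,0]],
    [0,[0,0,0],[0,0,0]]
  ]
}}

```text
time: 12.65
eef_pos: [0.5291, -0.093, 0.0136]
tool_rot: [-0.525, 0.473, 0.525, 0.474]
ft_force: [-0.3, 0.3, 1.7]
gripper_width: 0.0
```

```bash
python3 look.py 7; python3 - <<'E'
from wr import *
a=cv2.imread("pics/w7.png")[200:350,275:440]; cv2.imwrite("pics/w7z.png",cv2.resize(a,None,fx=4,fy=4,interpolation=cv2.INTER_CUBIC))
E
```

```text
t 12.65 p [ 0.5291 -0.093   0.0136] F [-0.29  0.25  1.73] w 0.0 x [ 0.     0.001 -1.   ] z [-0.103  0.995  0.001] q [-0.175  0.386 -0.489  0.697  0.001 -0.277]
rack mm -90.3 -76.0
```

View pics/w7z.png

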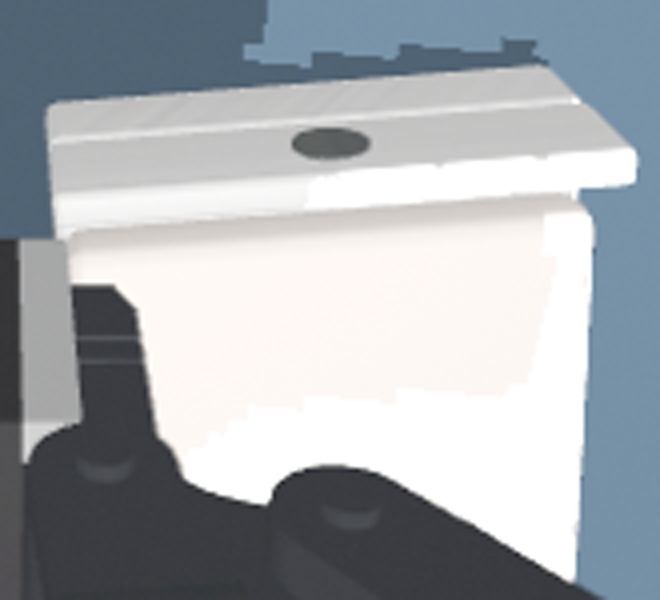

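```bash
python3 - <<'E'
from wr import *
f=lambda z,h:wr(7,275,200,4,z,h)
f([(47,106),(547,66)],0);f([(52,190),(638,150)],.026);f([(594,240),(576,585)],.02)
E
```

```text
[[-109.1, -71.2], [-114.6, -13.5]] ang 1.666 len 58.0
[[-110.5, -71.5], [-115.3, -13.8]] ang 1.654 len 57.9
[[-102.4, -14.0], [-58.1, -9.6]] ang 0.099 len 44.5
```

{"api": "carry_out", "payload": {
  "motion": [
    [0,[-0.02,0.2,0],[0,0,0]],
    [0,[-0.02,0.2,0],[0,0,0]],
    [0,[0,0,0],[0,0,0]]
  ]
}}

```text
time: 13.1
eef_pos: [0.5286, -0.0892, 0.0136]
tool_rot: [-0.525, 0.474, 0.525, 0.474]
ft_force: [0.5, -0.9, 1.0]
gripper_width: 0.0001
```

```bash
python3 s.py
```

```text
t 13.1 p [ 0.5286 -0.0892  0.0136] F [ 0.46 -0.88  1.01] w 0.0001 x [-0.  0. -1.] z [-0.102  0.995  0.   ] q [-0.167  0.384 -0.491  0.696  0.    -0.27 ]
rack mm -90.5 -72.1
```

{"api": "carry_out", "payload": {
  "motion": [
    [0,[0.1,-1,0],[0,0,0]],
    [0,[0.1,-0.9,0],[0,0,0]],
    [0,[0,0,2],[0,0,0]],
    [0,[0,0,2],[0,0,0]],
    [30,[0,0,1.5],[0,0,0]],
    [30,[-2,1.5,0],[0,0,0]],
    [30,[-2,1.5,0],[0,0,0]],
    [30,[-2,1.5,0],[0,0,0]],
    [30,[0,0,0],[0,0,0]]
  ]
}}

```text
time: 14.0
eef_pos: [0.4694, -0.0684, 0.0695]
tool_rot: [-0.523, 0.475, 0.524, 0.475]
ft_force: [0.1, 0.5, -0.1]
gripper_width: 0.0257
```

```bash
python3 look.py 8
```

```text
t 14.0 p [ 0.4694 -0.0684  0.0695] F [ 0.05  0.54 -0.12] w 0.0257 x [-0.001  0.001 -1.   ] z [-0.098  0.995  0.001] q [-0.146  0.214 -0.577  0.781  0.001 -0.243]
rack mm -147.5 -45.9
```

View pics/w8.png

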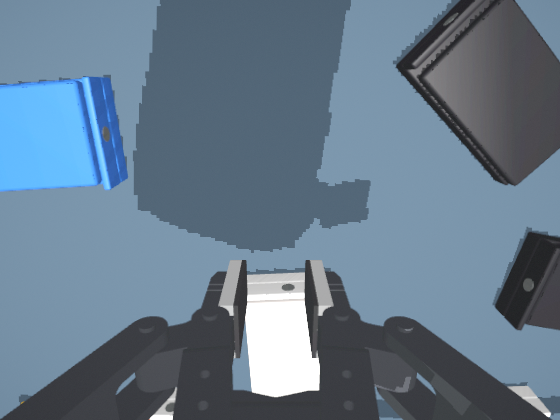

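View pics/s8.png

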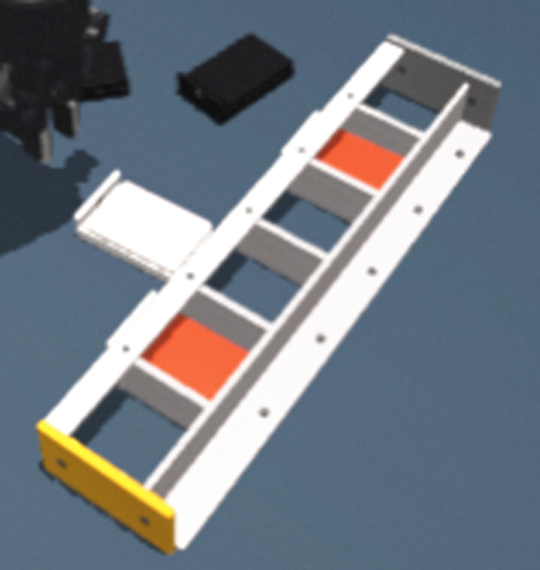

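{"api": "carry_out", "payload": {
  "motion": [
    [30,[-0.1,0.3,-1.5],[0,0,0]],
    [30,[-0.1,0.3,-1.5],[0,0,0]],
    [30,[0,0,-1.5],[0,0,0]],
    [30,[0,0,-0.9],[0,0,0]],
    [30,[0,0,0],[0,0,0]]
  ]
}}

```text
time: 14.65
eef_pos: [0.4778, -0.0674, 0.0155]
tool_rot: [0.526, -0.474, -0.52, -0.478]
ft_force: [-0.3, 0.7, 0.2]
gripper_width: 0.0257
```

```bash
python3 s.py
```

```text
t 14.65 p [ 0.4778 -0.0674  0.0155] F [-0.27  0.7   0.24] w 0.0257 x [ 0.01  -0.001 -1.   ] z [-0.093  0.996 -0.002] q [-0.14   0.291 -0.626  0.643 -0.    -0.233]
rack mm -139.0 -45.7
```

{"api": "carry_out", "payload": {
  "motion": [
    [30,[-0.05,0.5,-0.3],[0,0.01,0]],
    [30,[0,0.2,0],[0,0,0]],
    [30,[0,0,0],[0,0,0]]
  ]
}}

```text
time: 14.95
eef_pos: [0.4789, -0.0606, 0.0131]
tool_rot: [0.523, -0.477, -0.522, -0.476]
ft_force: [-0.3, 0.0, -0.7]
gripper_width: 0.0255
```

```bash
python3 look.py 9; python3 - <<'E'
from wr import *
a=cv2.imread("pics/w9.png")[230:400,180:370]; cv2.imwrite("pics/w9z.png",cv2.resize(a,None,fx=4,fy=4,interpolation=cv2.INTER_CUBIC)[:600])
E
```

```text
t 14.95 p [ 0.4789 -0.0606  0.0131] F [-0.25  0.04 -0.69] w 0.0255 x [ 0.    -0.002 -1.   ] z [-0.092  0.996 -0.002] q [-0.125  0.302 -0.618  0.651 -0.002 -0.217]
rack mm -137.3 -39.0
```

View pics/w9z.png

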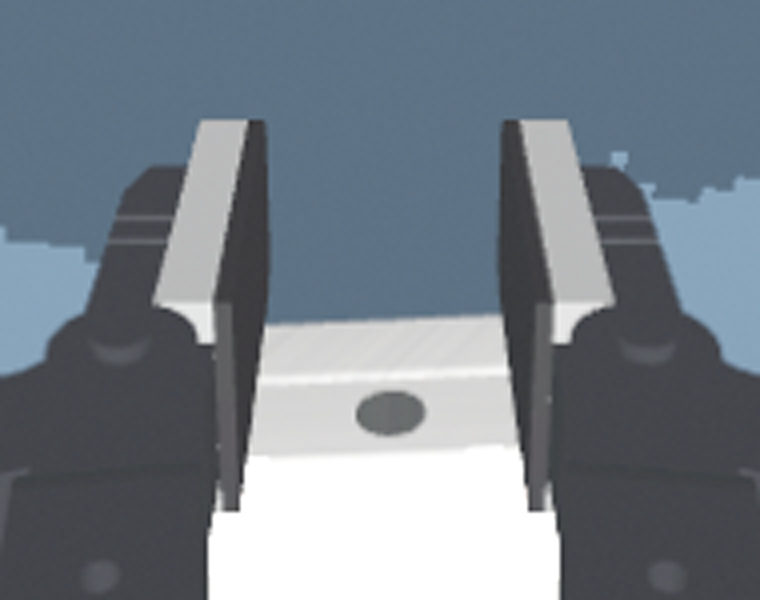

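{"api": "carry_out", "payload": {
  "motion": [
    [30,[0.7,0.06,0],[0,0,0]],
    [30,[0.7,0.06,0],[0,0,0]],
    [30,[0.7,0.06,0],[0,0,0]],
    [30,[0.7,0.06,0],[0,0,0]],
    [30,[0.7,0.06,0],[0,0,0]],
    [30,[0.7,0.06,0],[0,0,0]],
    [30,[0,0,0],[0,0,0]]
  ]
}}

```text
time: 15.8
eef_pos: [0.5249, -0.0569, 0.0136]
tool_rot: [0.523, -0.477, -0.522, -0.476]
ft_force: [0.6, -0.5, -0.4]
gripper_width: 0.0256
```

```bash
python3 look.py 10
```

```text
t 15.8 p [ 0.5249 -0.0569  0.0136] F [ 0.63 -0.55 -0.43] w 0.0256 x [ 0.001 -0.002 -1.   ] z [-0.092  0.996 -0.002] q [-0.107  0.37  -0.512  0.687 -0.002 -0.199]
rack mm -91.1 -39.6
```

View pics/s10.png

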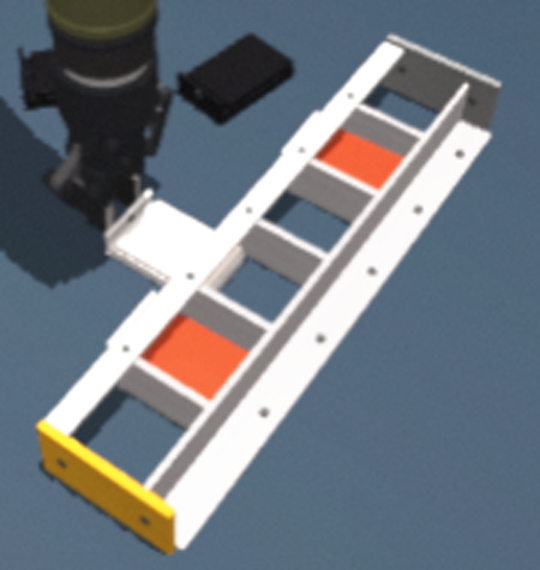

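View pics/w10.png

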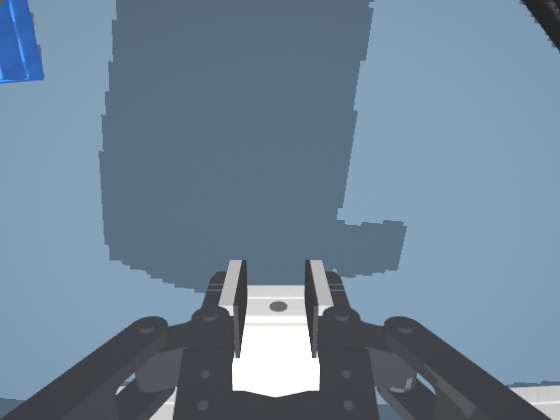

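Its front is inside the correct (third) gap, square and with no resistance. Continuing.

{"api": "carry_out", "payload": {
  "motion": [
    [30,[0.7,0.06,0],[0,0,0]],
    [30,[0.7,0.06,0],[0,0,0]],
    [30,[0.7,0.06,0],[0,0,0]],
    [30,[0.7,0.06,0],[0,0,0]],
    [30,[0.7,0.06,0],[0,0,0]],
    [30,[0.7,0.06,0],[0,0,0]],
    [30,[0,0,0],[0,0,0]]
  ]
}}

```text
time: 16.65
eef_pos: [0.5684, -0.0531, 0.0133]
tool_rot: [0.523, -0.477, -0.522, -0.476]
ft_force: [0.4, 0.9, 0.2]
gripper_width: 0.0257
```

```bash
python3 look.py 11
```

```text
t 16.65 p [ 0.5684 -0.0531  0.0133] F [0.42 0.88 0.24] w 0.0257 x [-0.001 -0.002 -1.   ] z [-0.092  0.996 -0.002] q [-0.092  0.438 -0.405  0.728 -0.002 -0.184]
rack mm -47.6 -39.8
```

View pics/s11.png

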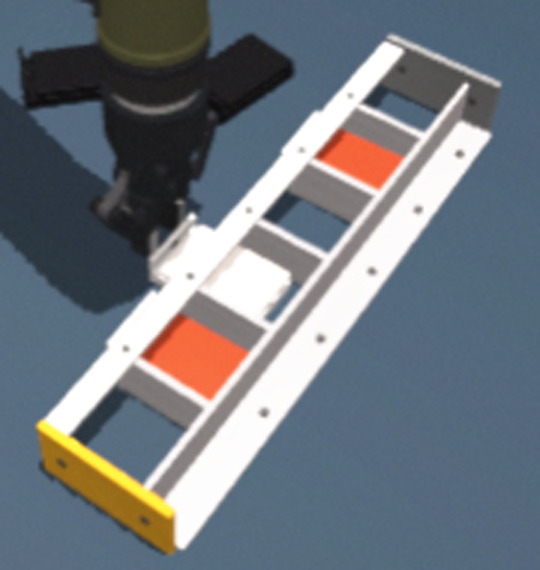

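{"api": "carry_out", "payload": {
  "motion": [
    [30,[0.6,0.06,0],[0,0,0]],
    [30,[0.6,0.06,0],[0,0,0]],
    [30,[0.4,0.04,0],[0,0,0]],
    [30,[0.2,0.02,0],[0,0,0]],
    [30,[0.2,0.02,0],[0,0,0]],
    [30,[0.2,0.02,0],[0,0,0]]
  ]
}}

```text
time: 17.4
eef_pos: [0.5889, -0.0508, 0.0129]
tool_rot: [-0.522, 0.478, 0.523, 0.475]
ft_force: [-0.4, 0.8, 0.7]
gripper_width: 0.0257
```

```bash
python3 s.py
```

```text
t 17.4 p [ 0.5889 -0.0508  0.0129] F [-0.37  0.78  0.7 ] w 0.0257 x [-0.005 -0.002 -1.   ] z [-0.091  0.996 -0.002] q [-0.085  0.473 -0.349  0.753 -0.002 -0.176]
rack mm -26.9 -39.5
```

{"api": "carry_out", "payload": {
  "motion": [
    [30,[0.15,0.01,0],[0,0,0]],
    [30,[0.15,0.01,0],[0,0,0]]
  ]
}}

```text
time: 17.6
eef_pos: [0.5914, -0.0506, 0.0128]
tool_rot: [-0.521, 0.479, 0.523, 0.475]
ft_force: [-4.6, -0.8, 3.5]
gripper_width: 0.0257
```

{"api": "carry_out", "payload": {
  "motion": [
    [30,[0.15,0.01,0],[0,0,0]],
    [30,[0.15,0.01,0],[0,0,0]]
  ]
}}

```text
time: 17.8
eef_pos: [0.5913, -0.0506, 0.0123]
tool_rot: [-0.52, 0.48, 0.525, 0.473]
ft_force: [-5.1, -0.3, 4.4]
gripper_width: 0.0258
```

{"api": "carry_out", "payload": {
  "motion": [
    [30,[0,0,0],[0,0,0]],
    [30,[-0.5,-0.05,0],[0,0,0]],
    [30,[-1.5,-0.14,0],[0,0,0]],
    [30,[-2,-0.2,0],[0,0,0]],
    [30,[-2,-0.2,1],[0,0,0]],
    [30,[-1,0,3],[0,0,0]],
    [30,[-1,0,4],[0,0,0]],
    [30,[-1,0,4],[0,0,0]],
    [30,[-1,0,4],[0,0,0]],
    [30,[0,-3,2],[0,0,0]],
    [30,[0,-4,0],[0,0,0]],
    [30,[0,-4,0],[0,0,0]],
    [30,[0,-4,0],[0,0,0]],
    [30,[0,-4,0],[0,0,0]],
    [30,[0,0,0],[0,0,0]],
    [30,[0,0,0],[0,0,0]]
  ]
}}

```text
time: 19.4
eef_pos: [0.4905, -0.254, 0.203]
tool_rot: [0.527, -0.475, -0.519, -0.476]
ft_force: [-0.9, -0.4, -0.0]
gripper_width: 0.0259
```

```bash
python3 look.py 12; python3 - <<'E'
from bench import r; import cv2
cv2.imwrite("pics/top12.png",r.read_camera("top")); cv2.imwrite("pics/scene12.png",r.read_camera("scene"))
E
```

```text
t 19.4 p [ 0.4905 -0.254   0.203 ] F [-0.93 -0.39 -0.04] w 0.0259 x [ 0.01  -0.006 -1.   ] z [-0.094  0.996 -0.007] q [-4.770e-01  2.270e-01 -2.260e-01  1.106e+00 -1.000e-03 -5.720e-01]
rack mm -143.8 -232.6
```

View pics/s12.png

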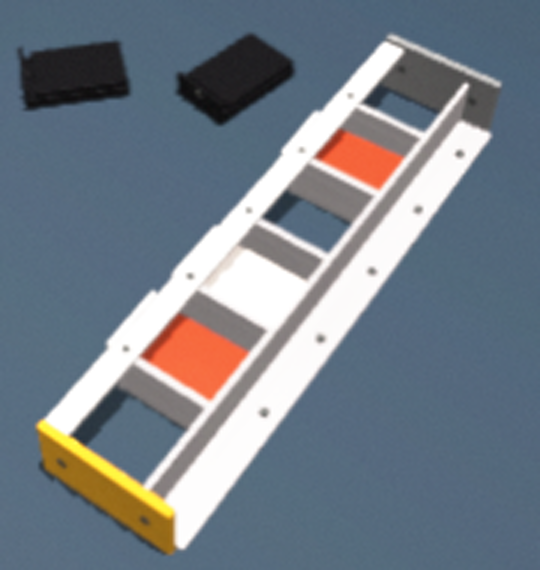

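View pics/t12.png

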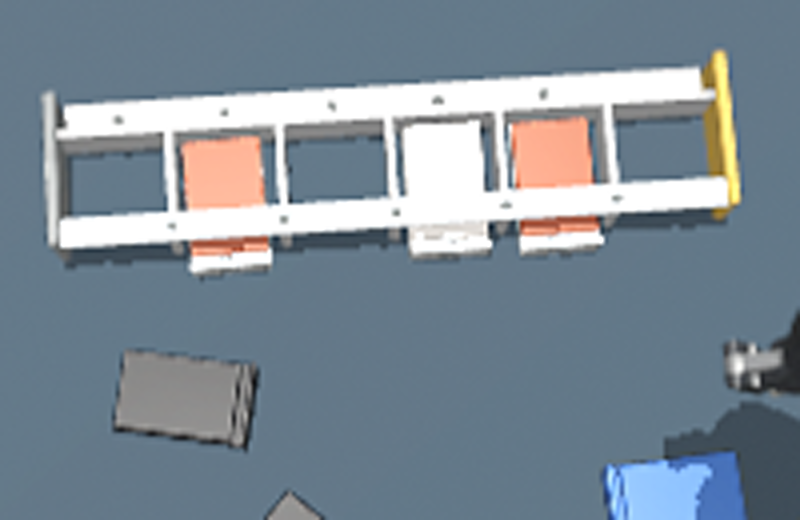

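View pics/top12.png

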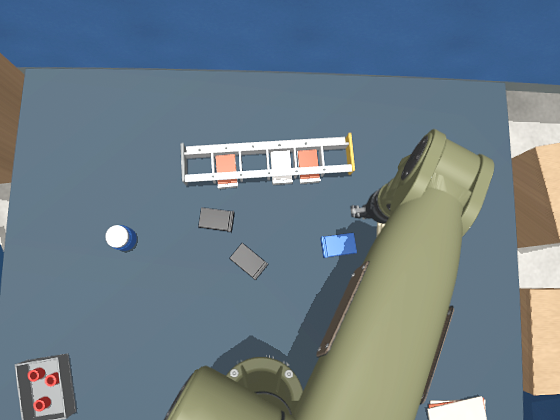

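```bash
python3 -c "
from bench import r; print(r.finish_job())"
```

```text
the job is handed in; nothing more can be done
None
```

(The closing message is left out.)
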